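# Lay out the receivers and hold the test box lid open

### The arm

A 6-joint arm with a two-finger parallel gripper is mounted at the origin on a cart in front of the work surface, level with it; the furniture and walls round the work are solid. World frame = base frame: x ahead of the robot, y to its left, z up, the work surface at z = 0. Lengths are in m, angles in rad, forces in N, time in s.
With the tool pointing down it reaches from about 0.325 to 0.9 m from the base axis. Payload 6.1 kg.
Tool frame: the origin (TCP) lies midway between the tips of the shut fingers; the grasp point (between the pads) lies 19 mm behind it; x points along the fingers, y is the direction in which the jaws open and shut, and the axes are right-handed (so a half turn about x gives the same grasp; the last joint's range is limited). The gripper opens to 85 mm and grips with 20 to 120 N. Pads are 22 mm wide; open, the fingers measure 114 mm over their backs; the gripper's body (76 mm by 85 mm) begins 54 mm behind the grasp point. The pads swing forward as they close: fully open they stand 13 mm farther back than shut.
Start: joints at [1.006, 0.22, 1.526, -0, 1.395, -0.126], TCP at [0.266, 0.566, 0.231] pointing down, gripper open.
Joint ranges: [-2.98, 2.98], [-0.91, 2.08], [0.09, 2.57], [-1.24, 4.39], [0.2, 2.65], [-2.68, 2.68]. Speed limits (rad/s): [2.57, 2.57, 3.01, 3.14, 3.14, 3.14].

### API

Orientations are given as [roll, pitch, yaw] about the fixed x, y, z axes, in that order (R = Rz(yaw) Ry(pitch) Rx(roll)).
In Python, from plant import movep, move_l, set_joints, gripper_to, hold, inverse_kinematics, observe, get_image, get_calibration, Unreachable, job_done gives the robot as it stands. Calls block until the motion is done:
- movep(position, orientation): joint-space move of the TCP to a pose.
- move_l(position, feed=0.15, rotation=None, max_force=None): straight line of the TCP; rotation=None keeps the orientation; feed is the mean speed in m/s. With max_force (N) it stops when the force on the tool has changed by that much, and returns True; else False.
- set_joints(angles): joint-space move.
- gripper_to(opening, f_grip=None): finger opening in m; f_grip is the grip in N (None keeps the last); returns when the fingers have stopped.
- hold(seconds).
- inverse_kinematics(position, orientation): joint angles nearest the present ones, or None.
- observe(): the state.
- get_image(name): name is "side" or "top"; returns (picture, depth): 384x512x3 uint8, red, green, blue; 384x512 float32, m along the optical axis (not along the pixel's ray), 0 where there is no reading.
- get_calibration(name): a dict with "intrinsics" (3x3 intrinsics, pixels), "dist_coeffs" ([k1, k2, p1, p2, k3] as OpenCV has them; the pictures are not rectified), "world_from_camera" (4x4, takes a point from camera to world coordinates). Camera axes: x right, y down, z forward; pixel columns grow to the right and rows downward; lengths in m; the calibration is good to about 2 mm. A picture is of the moment at which its call begins. get_calibration takes no time and is no camera call.
A pose or a line that the arm cannot do raises Unreachable and nothing moves.
- job_done(): hands the job in, once; it reports no verdict.
The state is a dict: "time_s": time; "q": joint angles; "joint_velocities": joint speeds; "joint_torque": joint torques, N m; "eef_pos": TCP position; "tcp_rot": TCP orientation; "ft_force": force on the tool from outside, world axes, zero at the start; "torque": the same for the moment, N m; "opening": finger opening in m.
Only numpy, scipy, OpenCV 4.12 (cv2) and the standard library are available. Lean on these libraries where they do the work, as an engineer would, in place of code of your own. Each camera call takes 0.05 s, during which the arm holds its last target.

### The job

Put the two receiver capsules that lie on the mat of the loading shelf into the two empty wells of its white strip, so that all three sit flat side by side in their row. Then raise the lid of the grey test box by its bow handle to 60 degrees from closed, and finish while holding it there, steady and with the handle in the fingers, because the lid falls shut by itself and a colleague needs both hands to load the box from the row. Leave the other things on the bench where they are.

Things in the scene. Friction and masses are not known exactly. Their poses are not given: they have to be found in the camera images.
- capsule_a: receiver capsule: round black disc with a pale grey top, 40 mm across, 14 mm high (about 30 g), lying flat on the mat of the loading shelf; origin at the centre of its underside, z up
- capsule_b: a second, identical receiver capsule lying flat on the mat; the two may go into either empty well
- capsule_c: a third, identical capsule, already seated in the far well; it stays there
- loading_shelf: low fixed plywood riser, 210 mm (x) x 300 mm (y), its grey mat 45 mm above the bench; along its left side a white strip, 184 (x) x 80 mm (y), top 57 mm above the bench, with three round wells in a row; origin on the bench under its middle, x along the row and away from the robot, y to the left. The crumpled white plastic sheets near it stop nothing: ignore them
- well_near (a point): centre of the floor of the well nearest the robot, empty at the start. Each well is 48 mm wide with a 2 mm chamfer and 4 mm deep, its floor 53 mm above the bench, so a seated capsule stands 10 mm out of it; wells are 57 mm apart, with a grey floor
- well_mid (a point): centre of the floor of the middle well, empty at the start
- well_far (a point): centre of the floor of the well farthest from the robot, filled at the start
- test_box: fixed grey receiver test box, 180 mm deep (x), 260 mm wide (y), 92 mm high without its lid; front panel with a green and a red lamp towards the robot; origin on the bench under its middle, x axis pointing to the back, y along the hinge
- lid_hinge (a point): middle of the lid's hinge axis, on the box's far top edge, 92 mm above the bench and 93 mm behind the box's middle; the axis is parallel to the box's y axis
- test_lid (a joint): angle of the lid in rad: 0 closed, growing as the front edge rises; 60 degrees = 1.047; it can go to 1.75. The lid (0.5 to 0.95 kg with its handle, 268 mm wide, 187 mm from hinge to front edge, 18 mm thick) has an almost free hinge and falls shut when let go; no catch
- lid_handle (a point): middle of the bar of the steel bow handle on the lid's front edge, moving with the lid: a round bar 10 mm thick, parallel to the hinge, 100 mm straight, 45 mm clear of the lid's edge, open below down to the bench. When closed it is 237 mm in front of and 10 mm above the hinge axis (102 mm above the bench). The bar may turn between the fingers while it is raised
- marker_pen: black and white marker pen lying on the bench behind the loading shelf, 17 x 130 x 17 mm; to be left alone; origin under its middle
- label_roll: roll of white labels, 72 mm across, 40 mm high, behind the work; to be left alone; origin under its middle
- keypad_2: silver keypad module, 78 x 62 x 18 mm, at the back left; to be left alone; origin under its middle
- solder_spool: blue spool of solder wire, 64 mm across, 40 mm high, behind the test box; to be left alone; origin under its middle
Not all that is in view belongs to the job. Leave any brown or orange look-alike of the capsule_a alone.

How it is judged:
By the outcome, as a careful person would: the job done as asked, in the order asked, and still so for the second after the job is handed in, while the arm keeps its last pose, push and grip.
It also fails if it takes over 59 s, if anything falls off the work surface, if the arm or the gripper's body presses on something with over 40 N, if the wrist force passes 120 N, or if a joint passes its speed limit or range.

## Working session

There is one attempt and no reset: what is moved stays moved. The work goes in short steps, each a Python script; the robot and the scene stay as the last script left them, time stands still between calls to the robot, and variables do not carry over. Pictures are saved under pics/ and viewed, and the job is handed in when it is done.

```bash
ls; mkdir -p pics
python3 - <<'E'
from plant import *
import cv2,numpy as np
for n in("side","top"):
    im,d=get_image(n); cv2.imwrite(f"pics/{n}0.png",im[:,:,::-1]); np.savez(f"{n}0.npz",im=im,d=d)
    c=get_calibration(n); print(n,{k:np.round(v,4).tolist() for k,v in c.items()}, (d>0).mean())
s=observe(); print(s)
E
```

```text
pics
side {'intrinsics': [[349.4577, 0.0, 252.6934], [0.0, 349.4577, 190.9881], [0.0, 0.0, 1.0]], 'dist_coeffs': [0.0177, 0.0, 0.0, 0.0, 0.0], 'world_from_camera': [[0.879, -0.264, 0.3971, 0.1992], [-0.4765, -0.5178, 0.7105, -0.6182], [0.018, -0.8137, -0.581, 0.6749], [0.0, 0.0, 0.0, 1.0]]} 0.875213623046875
top {'intrinsics': [[421.5799, 0.0, 258.9007], [0.0, 421.5799, 189.7017], [0.0, 0.0, 1.0]], 'dist_coeffs': [-0.117, 0.0, 0.0, 0.0, 0.0], 'world_from_camera': [[-0.0627, -0.9684, 0.2413, 0.3252], [-0.998, 0.0595, -0.0205, 0.1126], [0.0055, -0.2421, -0.9702, 1.2228], [0.0, 0.0, 0.0, 1.0]]} 0.996063232421875
{'time_s': 0.1, 'q': array([ 1.00589490e+00,  2.21189456e-01,  1.52751465e+00,  3.43912763e-05,
        1.39472013e+00, -1.26105341e-01]), 'joint_velocities': array([-0.00045993, -0.00021632, -0.00363626, -0.00095945, -0.00232075,
       -0.00070082]), 'joint_torque': array([ 5.32829836e-04, -4.98241246e+01, -3.90544939e+01, -1.89736329e-04,
        5.70404751e-03, -3.97129224e-05]), 'eef_pos': array([0.26522483, 0.56531433, 0.23027301]), 'tcp_rot': array([-1.71538002,  1.56896443, -2.15418216]), 'ft_force': array([-0.73413784,  0.13794388, -0.55228752]), 'torque': array([ 0.02602878,  0.02757249, -0.05922972]), 'opening': 0.08547481798238585}
```

View pics/side0.png

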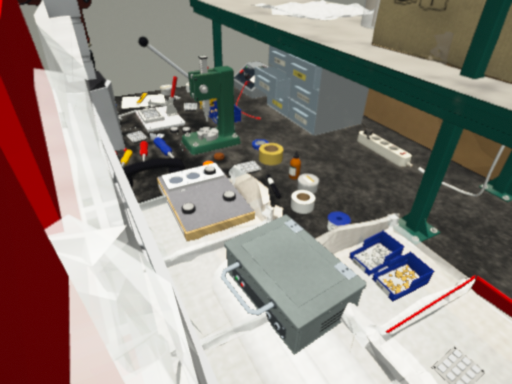

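View pics/top0.png

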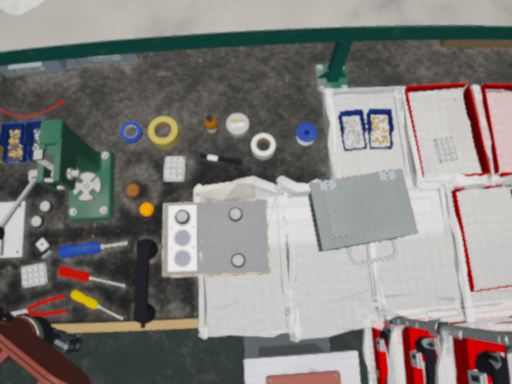

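Side: shelf with the strip at (195,178), capsules near (188,208) and (228,197); grey box at (290,275). Top: far well filled at (182,217), empty wells at (182,238) and (182,258), capsules at (236,214) and (238,260), handle around (372,255). I'll zoom in on both.

Run:
```python
import cv2,numpy as np
t=cv2.imread("pics/top0.png");s=cv2.imread("pics/side0.png")
cv2.imwrite("pics/zt.png",cv2.resize(t[165:290,155:425],None,fx=2.95,fy=2.95,interpolation=cv2.INTER_CUBIC))
cv2.imwrite("pics/zs.png",cv2.resize(s[155:350,150:370],None,fx=3,fy=3,interpolation=cv2.INTER_CUBIC))
```

```text
(no output)
```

View pics/zt.png

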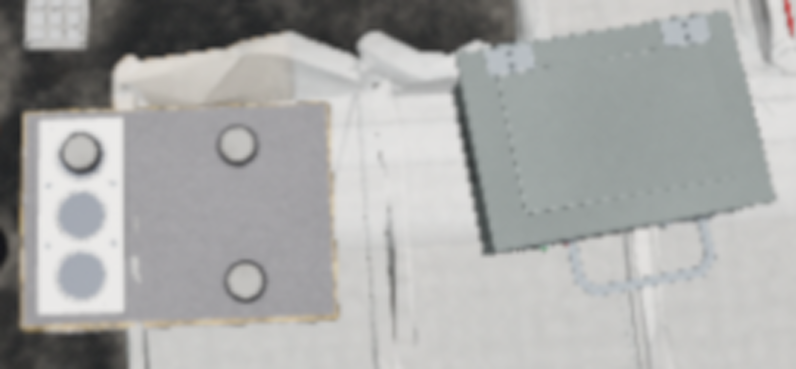

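View pics/zs.png

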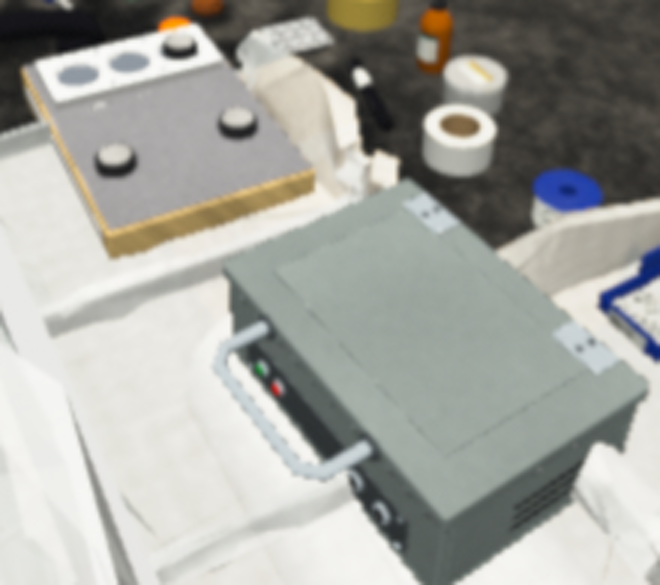

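```bash
cat > h.py <<'E'
import cv2,numpy as np
from plant import *
def calib(n):
    c=get_calibration(n); return np.array(c["intrinsics"]),np.array(c["dist_coeffs"]),np.array(c["world_from_camera"])
def rays(n,px):
    K,D,T=calib(n); p=cv2.undistortPoints(np.array(px,float).reshape(-1,1,2),K,D).reshape(-1,2)
    d=np.c_[p,np.ones(len(p))]@T[:3,:3].T
    return T[:3,3],d
def onplane(n,px,z):
    o,d=rays(n,px); return o+d*((z-o[2])/d[:,2])[:,None]
def tri(pt,ps):
    o1,d1=rays("top",[pt]);o2,d2=rays("side",[ps]);d1=d1[0]/np.linalg.norm(d1);d2=d2[0]/np.linalg.norm(d2)
    A=np.c_[d1,-d2];s=np.linalg.lstsq(A,o2-o1,rcond=None)[0]
    a=o1+s[0]*d1;b=o2+s[1]*d2
    return (a+b)/2,np.linalg.norm(a-b)
def proj(n,P):
    K,D,T=calib(n); W=np.linalg.inv(T)
    r,_=cv2.Rodrigues(W[:3,:3]); return cv2.projectPoints(np.array(P,float).reshape(-1,1,3),r,W[:3,3],K,D)[0].reshape(-1,2)
def depthpts(n,d,px):
    K,D,T=calib(n); px=np.array(px); p=cv2.undistortPoints(px.astype(float).reshape(-1,1,2),K,D).reshape(-1,2)
    z=d[px[:,1],px[:,0]]; P=np.c_[p*z[:,None],z]; return P@T[:3,:3].T+T[:3,3]
def blob(im,lo,hi,seed,r):
    "centroid of the connected component near seed where gray in lo..hi"
    x,y=seed; g=cv2.cvtColor(im,cv2.COLOR_RGB2GRAY).astype(np.uint8)
    x0,y0=x-r,y-r; f=8
    big=cv2.resize(g[y0:y+r+1,x0:x+r+1],None,fx=f,fy=f,interpolation=cv2.INTER_CUBIC)
    m=cv2.inRange(big,lo,hi); n,l,st,c=cv2.connectedComponentsWithStats(m)
    k=l[big.shape[0]//2,big.shape[1]//2]
    c=(c[k]+.5)/f-.5+[x0,y0]; return c,st[k,4]/f/f if k else None,st[k,2:4]/f
E
python3 - <<'E'
from h import *
np.set_printoptions(precision=4,suppress=True)
I={n:np.load(n+"0.npz") for n in("top","side")}
for n,pts in (("top",[(182,217),(182,238),(182,258),(236,214),(238,260),(220,235)]),("side",[(209,169),(193,175),(176,180),(229,195),(188,206),(205,200)])):
    g=cv2.cvtColor(I[n]["im"],cv2.COLOR_RGB2GRAY)
    for x,y in pts: print(n,(x,y),g[y,x-12:x+13].tolist(), I[n]["im"][y,x], depthpts(n,I[n]["d"],[(x,y)]))
E
```

```text
top (182, 217) [233, 233, 231, 220, 194, 148, 148, 184, 193, 193, 193, 191, 190, 191, 191, 190, 178, 144, 100, 132, 188, 220, 232, 234, 234] [192 190 188] [[0.5469 0.3068 0.0697]]
top (182, 238) [233, 233, 230, 218, 198, 177, 169, 169, 169, 169, 169, 169, 170, 170, 170, 170, 170, 170, 170, 174, 194, 221, 232, 234, 234] [165 170 179] [[0.4907 0.3111 0.0516]]
top (182, 258) [233, 233, 230, 217, 201, 180, 172, 171, 170, 171, 170, 170, 171, 170, 171, 171, 171, 171, 172, 175, 193, 218, 231, 233, 233] [166 171 180] [[0.4348 0.312  0.0545]]
top (236, 214) [162, 162, 162, 155, 132, 131, 166, 186, 189, 190, 191, 193, 194, 194, 194, 189, 165, 125, 127, 151, 162, 163, 162, 161, 161] [195 194 191] [[0.5477 0.1564 0.0627]]
top (238, 260) [164, 163, 162, 158, 142, 126, 156, 185, 193, 194, 194, 193, 194, 194, 194, 193, 187, 159, 116, 126, 151, 160, 162, 163, 163] [194 194 191] [[0.4199 0.1575 0.06  ]]
top (220, 235) [164, 164, 164, 164, 164, 164, 164, 163, 163, 163, 164, 165, 165, 167, 166, 165, 166, 166, 166, 164, 164, 164, 165, 166, 166] [166 164 167] [[0.4934 0.2047 0.0482]]
side (209, 169) [245
[... 365 characters left out ...]
46, 248, 245, 231, 192, 161, 152, 150, 151, 152, 151, 151, 151, 151, 151, 151, 156, 186, 236, 247, 249, 249, 247, 246] [144 152 162] [[0.4363 0.3086 0.0513]]
side (229, 195) [173, 174, 173, 172, 164, 134, 104, 144, 181, 199, 207, 209, 210, 210, 205, 189, 159, 108, 106, 149, 167, 169, 169, 166, 168] [212 210 202] [[0.5477 0.1497 0.0585]]
side (188, 206) [166, 166, 166, 166, 163, 145, 137, 187, 212, 217, 217, 217, 215, 214, 211, 208, 194, 149, 106, 128, 156, 165, 167, 169, 169] [217 216 207] [[0.4211 0.154  0.0591]]
side (205, 200) [171, 170, 170, 169, 169, 170, 170, 170, 171, 171, 171, 171, 171, 171, 170, 171, 173, 173, 174, 172, 172, 171, 172, 172, 172] [172 170 170] [[0.4814 0.1773 0.0441]]
```

Run:
```python
from h import *
np.set_printoptions(precision=4,suppress=True)
I={n:np.load(n+"0.npz") for n in("top","side")}
T=[("C",(182,217),(209,169),(176,255),(178,255)),("mid",(182,238),(193,175),(0,201),(0,195)),("near",(182,258),(176,180),(0,201),(0,195)),("A",(236,214),(229,195),(175,255),(178,255)),("B",(238,260),(188,206),(175,255),(180,255))]
for n,t,s,a,b in T:
    ct,at,bt=blob(I["top"]["im"],*a,t,12);cs,as_,bs=blob(I["side"]["im"],*b,s,11)
    P,e=tri(ct,cs)
    z={"C":.067,"A":.059,"B":.059}.get(n,.053 if 0 else .055)
    print(n,ct,at,bt,cs,as_,bs,"tri",P,e,"top@z",onplane("top",[ct],z)[0],"side@z",onplane("side",[cs],z)[0])
# strip/ box / lid contour
im=I["top"]["im"]; hsv=cv2.cvtColor(im,cv2.COLOR_RGB2HSV)
x0,y0=300,160
for n,roi in(("top",(300,160,130,115)),("side",(205,205,170,150))):
    im=I[n]["im"];x,y,w,h=roi
    c=im[y:y+h,x:x+w]; g=cv2.cvtColor(c,cv2.COLOR_RGB2LAB)
    print(n, c[::6, w//2].tolist())
    v=cv2.resize(c[:,:,::-1],None,fx=4,fy=4,interpolation=cv2.INTER_CUBIC); cv2.imwrite(f"pics/box_{n}.png",v)
```

```text
C [181.4976 215.8009] 71.890625 [9.75 9.75] [208.2422 171.4585] 266.734375 [23.   18.25] tri [0.5514 0.3123 0.0494] 0.006106395244310593 top@z [0.5509 0.3085 0.067 ] side@z [0.5384 0.2862 0.067 ]
mid [182.0186 237.5496] 204.265625 [16.375 16.375] [192.6387 175.393 ] 64.96875 [13.   6.5] tri [0.4926 0.3111 0.0508] 0.0009261685983207106 top@z [0.4915 0.3105 0.055 ] side@z [0.4911 0.3047 0.055 ]
near [182.0591 258.0357] 209.859375 [16.5  16.25] [175.5651 179.6508] 69.8125 [13.375  6.5  ] tri [0.4355 0.3124 0.0505] 0.0009448417806935619 top@z [0.4346 0.3118 0.055 ] side@z [0.4343 0.3057 0.055 ]
A [235.0233 213.3131] 71.828125 [9.5 9.5] [228.8145 193.0832] 45.09375 [9.375 6.125] tri [0.5511 0.1591 0.0583] 0.0008208310992880079 top@z [0.5506 0.1591 0.059 ] side@z [0.5511 0.1582 0.059 ]
B [237.6437 259.7623] 78.3125 [10.125 10.125] [187.6091 205.6276] 49.6875 [9.625 6.625] tri [0.4211 0.1585 0.0572] 0.0005408716353194499 top@z [0.4207 0.1585 0.059 ] side@z [0.4207 0.1563 0.059 ]
top [[206, 205, 202], [207, 206, 203], [210, 208, 205], [154, 161, 160], [154, 161, 159], [155, 162, 160], [152, 159, 157], [152, 158, 157], [152, 159, 158], [153, 160, 158], [152, 159, 157], [153, 160, 158], [155, 163, 161], [156, 163, 162], [169, 169, 167], [201, 200, 198], [205, 204, 202], [183, 190, 194], [200, 200, 198], [202, 202, 200]]
side [[78, 78, 73], [43, 42, 39], [86, 92, 87], [203, 212, 214], [168, 177, 173], [164, 174, 167], [159, 169, 161], [156, 166, 159], [154, 164, 157], [156, 165, 158], [154, 164, 158], [156, 166, 159], [156, 166, 159], [158, 168, 161], [160, 169, 163], [160, 169, 163], [164, 174, 167], [164, 174, 167], [159, 170, 162], [135, 144, 139], [88, 96, 93], [87, 95, 91], [87, 95, 92], [87, 95, 92], [145, 150, 145]]
```

View pics/box_top.png

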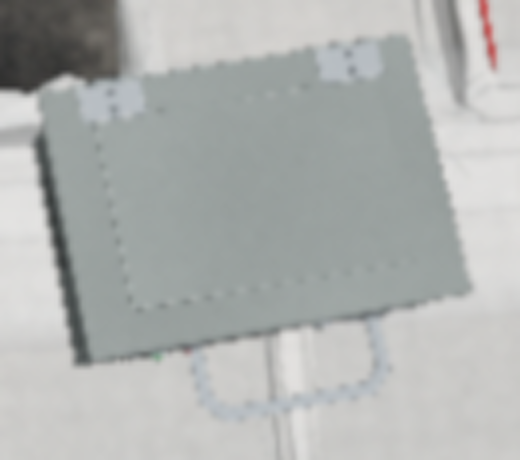

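View pics/box_side.png

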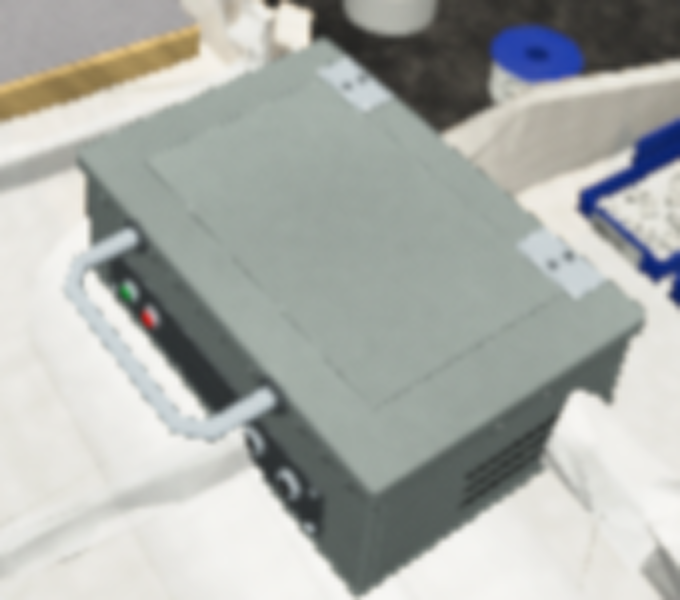

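Capsules and wells agree between the views to about 1 mm (A .551,.159; B .421,.158; mid .492,.311; near .435,.312). The C blob in the side view leaked into the strip, so I'm ignoring it. Next is the box and handle: the bar runs roughly from (354,263) to (394,257) in top, and its middle is near (237,294) in side.

Run:
```python
from h import *
np.set_printoptions(precision=4,suppress=True)
I={n:np.load(n+"0.npz") for n in("top","side")}
# lid quads via colour mask
L={}
for n,(x,y,w,h) in (("top",(300,160,130,115)),("side",(205,205,170,150))):
    f=6;c=cv2.resize(I[n]["im"][y:y+h,x:x+w],None,fx=f,fy=f,interpolation=cv2.INTER_CUBIC).astype(int)
    g=c.sum(2)/3
    if n=="top": m=(g>125)&(g<182)
    else: m=(g>128)&(g<185)&(c[...,1]-c[...,0]>4)
    m=cv2.morphologyEx(m.astype(np.uint8)*255,cv2.MORPH_OPEN,np.ones((25,25),np.uint8))
    m=cv2.morphologyEx(m,cv2.MORPH_CLOSE,np.ones((61,61),np.uint8))
    cs,_=cv2.findContours(m,cv2.RETR_EXTERNAL,cv2.CHAIN_APPROX_NONE);k=max(cs,key=cv2.contourArea)
    hull=cv2.convexHull(k);q=cv2.approxPolyDP(hull,0.03*cv2.arcLength(hull,True),True).reshape(-1,2)
    print(n,len(q),((q+.5)/f-.5+[x,y]).tolist());L[n]=(q+.5)/f-.5+[x,y]
    v=c.astype(np.uint8)[:,:,::-1].copy();cv2.polylines(v,[q],True,(0,0,255),1)
    b=((c[...,2]-c[...,0]>5)&(g>150)&(g<215)).astype(np.uint8)*255
    v[b>0]=v[b>0]//2+np.array([0,127,0],np.uint8)
    cv2.imwrite(f"pics/m_{n}.png",cv2.resize(v,None,fx=.75 if n=="top" else .6,fy=.75 if n=="top" else .6))
    np.save(f"mask_{n}.npy",b)
```

```text
top 4 [[416.0833333333333, 171.08333333333334], [416.25, 233.08333333333331], [322.5833333333333, 250.75], [309.0833333333333, 182.25]]
side 4 [[225.25, 240.91666666666666], [286.9166666666667, 215.58333333333334], [364.91666666666663, 285.5833333333333], [296.25, 326.75]]
```

View pics/m_top.png

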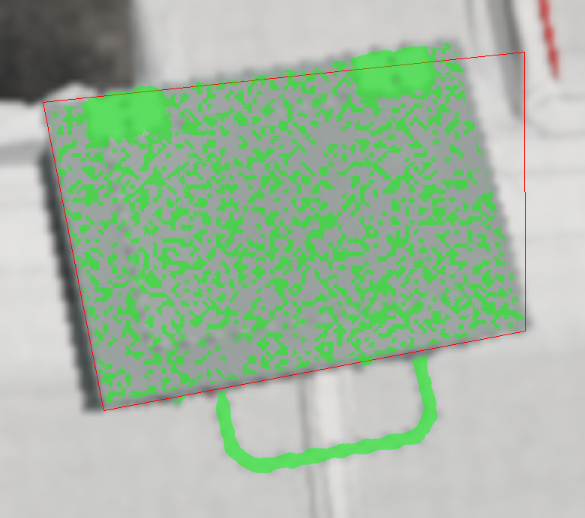

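View pics/m_side.png

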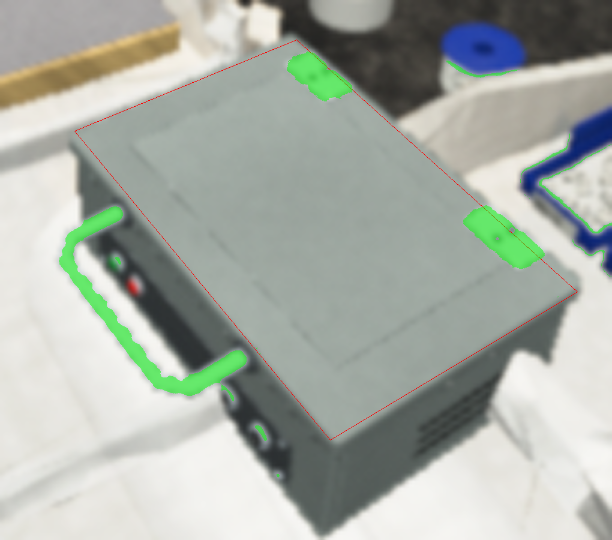

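Run:
```python
from h import *
np.set_printoptions(precision=4,suppress=True)
def px(n,p): 
    s=4.5 if n=="top" else 3.6; o=np.array([300,160]) if n=="top" else np.array([205,205])
    return np.array(p,float)/s+o
def line(n,a,b):
    m=np.load(f"mask_{n}.npy"); o=np.array([300,160]) if n=="top" else np.array([205,205])
    ys,xs=np.nonzero(m); P=(np.c_[xs,ys]+.5)/6-.5+o
    a=px(n,a);b=px(n,b);u=(b-a)/np.linalg.norm(b-a);L=np.linalg.norm(b-a);v=P-a;t=v@u;d=np.abs(v@[-u[1],u[0]])
    Q=P[(t>0)&(t<L)&(d<3)]
    vx,vy,x0,y0=cv2.fitLine(Q.astype(np.float32),cv2.DIST_L2,0,.01,.01).ravel(); return np.array([x0,y0]),np.array([vx,vy])
lt=line("top",(275,461),(405,440));ls=line("side",(80,278),(150,372))
def pl(n,l):
    o,d=rays(n,[l[0]-10*l[1],l[0]+10*l[1]]);N=np.cross(d[0],d[1]);return o,N/np.linalg.norm(N)
o1,n1=pl("top",lt);o2,n2=pl("side",ls)
u=np.cross(n1,n2);u/=np.linalg.norm(u)
p=np.linalg.lstsq(np.array([n1,n2,u]),np.array([n1@o1,n2@o2,u@np.array([.3,-.2,.1])]),rcond=None)[0]
print("bar dir",u,"pt",p,"yaw",np.degrees(np.arctan2(u[1],u[0])))
for n,l in(("top",lt),("side",ls)):
    print(n,l,onplane(n,[l[0]-12*l[1],l[0],l[0]+12*l[1]],.102))
# leg line mids (top): legs at picture (222,395)/(420,360)... bases and outside corners
print("leg bases top",onplane("top",[px("top",(223,395)),px("top",(420,360))],.102))
print("leg bases side",onplane("side",[px("side",(117,214)),px("side",(240,357))],.102))
print("bar ends top",onplane("top",[px("top",(232,448)),px("top",(432,418))],.102))
for nm,a,b in(("FL",(322.58,250.75),(225.25,240.92)),("BL",(309.08,182.25),(286.9,215.58)),("FR",(416.25,233.1),(296.25,326.75)),("BR",(300+460/4.5,160+43/4.5),(205+577/3.6,205+292/3.6))): print(nm,tri(a,b))
# overhead: depth cloud high points
for n in("top","side"):
    d=np.load(n+"0.npz")["d"];ys,xs=np.nonzero(d>0);P=depthpts(n,d,np.c_[xs,ys])
    k=(P[:,2]>.13)&(P[:,0]>.2)&(P[:,0]<.85)&(P[:,1]>-.45)&(P[:,1]<.5)
    H=P[k];print(n,len(H)); 
    if len(H):
        for xl in np.arange(.2,.85,.05):
            q=H[(H[:,0]>=xl)&(H[:,0]<xl+.05)]
            if len(q):print(round(xl,2),len(q),q[:,1].min(),q[:,1].max(),q[:,2].min(),q[:,2].max())
```

```text
bar dir [ 0.1035 -0.9946  0.002 ] pt [ 0.3908 -0.1905  0.0999] yaw -84.05656715357696
top (array([375.4014, 259.7376], dtype=float32), array([ 0.9834, -0.1817], dtype=float32)) [[ 0.3893 -0.1766  0.102 ]
 [ 0.3927 -0.2092  0.102 ]
 [ 0.3961 -0.242   0.102 ]]
side (array([236.9247, 295.5137], dtype=float32), array([0.6141, 0.7892], dtype=float32)) [[ 0.3898 -0.1892  0.102 ]
 [ 0.3928 -0.2171  0.102 ]
 [ 0.3955 -0.2436  0.102 ]]
leg bases top [[ 0.4294 -0.1429  0.102 ]
 [ 0.4418 -0.2649  0.102 ]]
leg bases side [[ 0.4302 -0.1443  0.102 ]
 [ 0.4434 -0.2666  0.102 ]]
bar ends top [[ 0.3979 -0.1449  0.102 ]
 [ 0.4068 -0.2678  0.102 ]]
FL (array([ 0.4304, -0.0702,  0.1076]), np.float64(0.009153594784900035))
BL (array([ 0.6179, -0.0513,  0.1   ]), np.float64(0.0016792015485244012))
FR (array([ 0.4562, -0.3307,  0.1049]), np.float64(0.0012412610348106715))
BR (array([ 0.6373, -0.318 ,  0.1017]), np.float64(0.0007802134995143212))
top 4305
0.2 2920 -0.4492799299403295 0.4998744006652284 0.13061247736142634 0.6372695290049715
0.25 1385 0.42907345095493593 0.4997881427110763 0.5287381198848417 0.6312802309483595
side 4996
0.2 4980 -0.4499926379590291 0.4113288653742131 0.5294847135730981 0.6404342079208242
0.25 16 0.4861624714275552 0.49889793824002693 0.5229383223340107 0.5405838331920213
```

Run:
```python
from h import *
np.set_printoptions(precision=2,suppress=True)
for n in("top","side"):
    z=np.load(n+"0.npz");d=z["d"];im=z["im"];ys,xs=np.nonzero(d>0);P=depthpts(n,d,np.c_[xs,ys])
    M=np.full(d.shape+(3,),np.nan);M[ys,xs]=P
    for r in range(10,384,33):
        print(n,r,' '.join('(%.2f,%.2f,%.2f)'%tuple(M[r,c]) for c in range(10,512,49)))
from plant import *
```

```text
top 10 (0.97,0.64,0.46) (0.96,0.52,0.45) (0.95,0.41,0.44) (0.94,0.29,0.44) (0.93,0.19,0.44) (0.92,0.08,0.44) (0.92,-0.03,0.44) (0.91,-0.14,0.44) (0.91,-0.25,0.44) (0.91,-0.36,0.44) (0.91,-0.49,0.45)
top 43 (0.89,0.63,0.45) (0.87,0.51,0.44) (0.87,0.40,0.44) (0.87,0.30,0.43) (0.86,0.19,0.42) (0.87,0.08,0.39) (0.87,-0.03,0.38) (1.11,-0.26,0.00) (1.11,-0.43,0.00) (1.08,-0.58,0.04) (1.08,-0.76,0.04)
top 76 (1.01,0.84,0.11) (1.06,0.72,0.00) (1.04,0.56,0.00) (1.03,0.39,-0.00) (1.02,0.23,0.01) (1.00,0.08,0.01) (1.00,-0.08,0.00) (0.99,-0.24,0.00) (0.98,-0.41,0.00) (0.98,-0.58,0.01) (0.97,-0.75,0.01)
top 109 (0.95,0.89,0.00) (0.94,0.71,0.00) (0.92,0.55,0.00) (0.91,0.39,0.00) (0.90,0.24,0.00) (0.89,0.08,0.00) (0.88,-0.07,0.00) (0.85,-0.21,0.06) (0.86,-0.38,0.03) (0.86,-0.55,0.01) (0.85,-0.72,0.01)
top 142 (0.83,0.86,0.02) (0.71,0.57,0.29) (0.81,0.55,0.00) (0.78,0.38,0.05) (0.79,0.24,0.01) (0.77,0.09,0.04) (0.76,-0.06,0.02) (0.76,-0.21,0.01) (0.75,-0.37,0.01) (0.74,-0.52,0.01) (0.74,-0.69,0.01)
top 175 (0.72,0.86,0.01) (0.62,0.56,0.29) (0.69,0.53,0.03) (0.69,0.39,0.00) (0.68,0.24,0.01) (0.67,0.1
[... 2985 characters left out ...]
) (0.39,-0.06,0.01) (0.45,-0.19,0.11) (0.54,-0.24,0.11) (0.63,-0.29,0.11) (0.81,-0.28,0.01) (0.92,-0.34,0.02) (1.04,-0.39,0.00)
side 307 (nan,nan,nan) (nan,nan,nan) (nan,nan,nan) (nan,nan,nan) (0.35,-0.15,0.01) (0.45,-0.20,0.01) (0.49,-0.31,0.11) (0.60,-0.33,0.07) (0.74,-0.35,0.00) (0.83,-0.40,0.01) (0.92,-0.46,0.03)
side 340 (nan,nan,nan) (nan,nan,nan) (nan,nan,nan) (nan,nan,nan) (0.32,-0.23,0.03) (0.41,-0.27,0.01) (0.48,-0.33,0.04) (0.58,-0.36,0.01) (0.67,-0.41,0.01) (0.77,-0.46,0.01) (0.85,-0.50,0.01)
side 373 (nan,nan,nan) (nan,nan,nan) (nan,nan,nan) (nan,nan,nan) (0.21,-0.57,0.58) (0.38,-0.33,0.01) (0.46,-0.37,0.01) (0.54,-0.41,0.01) (0.59,-0.47,0.06) (0.70,-0.50,0.02) (0.79,-0.54,0.01)
```

Run:
```python
from h import *
np.set_printoptions(precision=3,suppress=True)
A=[]
for n in("top","side"):
    z=np.load(n+"0.npz");d=z["d"];ys,xs=np.nonzero(d>0);A.append(depthpts(n,d,np.c_[xs,ys]))
P=np.vstack(A)
Q=P[(P[:,0]<.4)&(P[:,1]<-.1)&(P[:,2]>.08)]
for lo in(.08,.15,.2,.3,.4,.5,.55,.6,.65):
    q=Q[(Q[:,2]>=lo)&(Q[:,2]<lo+.08)]
    if len(q):print(lo,len(q),"x",q[:,0].min(),np.percentile(q[:,0],98),q[:,0].max(),"y",q[:,1].min(),q[:,1].max())
def ori(tool_dir,jaw):
    x=np.array(tool_dir,float);x/=np.linalg.norm(x);y=np.array(jaw,float);y-=x*(x@y);y/=np.linalg.norm(y)
    from scipy.spatial.transform import Rotation as R
    return R.from_matrix(np.c_[x,y,np.cross(x,y)]).as_euler("xyz")
b=np.radians(5.8)
for nm,p,t,j in[("B",(.421,.158,.15),(0,0,-1),(0,1,0)),("A",(.551,.159,.15),(0,0,-1),(0,1,0)),("near",(.435,.312,.15),(0,0,-1),(0,1,0)),
 ("h",(.3925,-.209,.083),(0,0,-1),(np.cos(b),np.sin(b),0)),("hup",(.3925,-.209,.2),(0,0,-1),(np.cos(b),np.sin(b),0)),("h60",(.5185,-.196,.283),(0,0,-1),(np.cos(b),np.sin(b),0)),
 ("h tilt30",(.3925+.0095,-.209,.102-.0165),(.5,0.05,-.866),(np.cos(b),np.sin(b),.5))]:
    for s in(1,-1):
        print(nm,s,inverse_kinematics(p,ori(t,s*np.array(j))))
```

```text
0.08 519 x 0.20347005393423018 0.3991918943903189 0.3999647908737808 y -0.3266373302292624 -0.13975474542947353
0.15 704 x 0.08451380545356446 0.23124334905988456 0.23445655126689408 y -0.5216176782788924 -0.2822331671247001
0.2 1974 x 0.08451380545356446 0.22677642139682522 0.23445655126689408 y -0.5034607720003348 -0.2807514627459107
0.3 1343 x 0.09984829230047709 0.22266227352023252 0.22371974786826498 y -0.4393571586067946 -0.2955300699731885
0.4 267 x 0.2027260708574789 0.22336528394939587 0.22384957556948837 y -0.3285984464026189 -0.30902400400675206
0.5 4091 x 0.1521634494876549 0.2313639373329027 0.23371269982366052 y -0.5720725616203793 -0.2768706635717852
0.55 16078 x 0.1521634494876549 0.22734385729208628 0.23374431125592898 y -0.5930579051563944 -0.2768706635717852
0.6 25084 x 0.18706418639357236 0.21774756997183192 0.22310292119283437 y -0.5930579051563944 -0.3082290238388956
0.65 1707 x 0.1887940262081662 0.19119028755462722 0.19132921763239544 y -0.552260174994649 -0.40993579712148775
B 1 [ 0.183 -0.133  2.05  -0.     1.225 -1.387]
B -1 [ 0.183 -0.133  2.05  -0.     1.225  1.754]
A 1 [ 0.143  0.17   1.743 -0.     1.229 -1.427]
A -1 [ 0.143  0.17   1.743 -0.     1.229  1.714]
near 1 [ 0.475  0.081  1.841 -0.     1.22  -1.096]
near -1 [ 0.475  0.081  1.841 -0.     1.22   2.046]
h 1 [-0.667 -0.049  2.112  0.     1.078 -0.768]
h -1 [-0.667 -0.049  2.112  0.     1.078  2.373]
hup 1 [-0.667 -0.201  2.01   0.     1.332 -0.768]
hup -1 [-0.667 -0.201  2.01   0.     1.332  2.373]
h60 1 [-0.504  0.021  1.647  0.     1.473 -0.605]
h60 -1 [-0.504  0.021  1.647  0.     1.473  2.537]
h tilt30 1 [-1.008 -0.307  2.424  0.625  0.876 -1.481]
h tilt30 -1 [-1.008 -0.307  2.424  0.625  0.876  1.66 ]<sys>:0: UserWarning: Gimbal lock detected. Setting third angle to zero since it is not possible to uniquely determine all angles.
```

Run:
```python
from h import *
z=np.load("top0.npz");d=z["d"];ys,xs=np.nonzero(d>0);P=depthpts("top",d,np.c_[xs,ys])
a=1.0059;al=P[:,0]*np.cos(a)+P[:,1]*np.sin(a);la=-P[:,0]*np.sin(a)+P[:,1]*np.cos(a)
k=(P[:,2]>.12)&(P[:,0]<.5)&(P[:,1]>.25)&(xs<100)
for lo in np.arange(.3,.8,.04):
    q=k&(al>=lo)&(al<lo+.04)
    if q.sum():print("%.2f n%d lat %.3f..%.3f z %.2f..%.2f"%(lo,q.sum(),la[q].min(),la[q].max(),P[q,2].min(),P[q,2].max()))
im=z["im"][:,:,::-1]
cv2.imwrite("pics/z2.png",np.hstack([cv2.resize(im[290:384,0:120],(480,376)),cv2.resize(im[310:384,350:430],(320,376))]))
```

```text
0.42 n530 lat 0.018..0.032 z 0.55..0.64
0.46 n881 lat 0.018..0.042 z 0.54..0.64
0.50 n817 lat 0.018..0.036 z 0.54..0.63
0.54 n973 lat 0.018..0.090 z 0.25..0.62
0.58 n952 lat 0.015..0.106 z 0.29..0.60
0.62 n111 lat 0.016..0.046 z 0.36..0.54
0.66 n34 lat 0.072..0.077 z 0.25..0.35
0.74 n22 lat -0.065..-0.047 z 0.39..0.41
0.78 n67 lat -0.082..-0.055 z 0.37..0.41
```

View pics/z2.png

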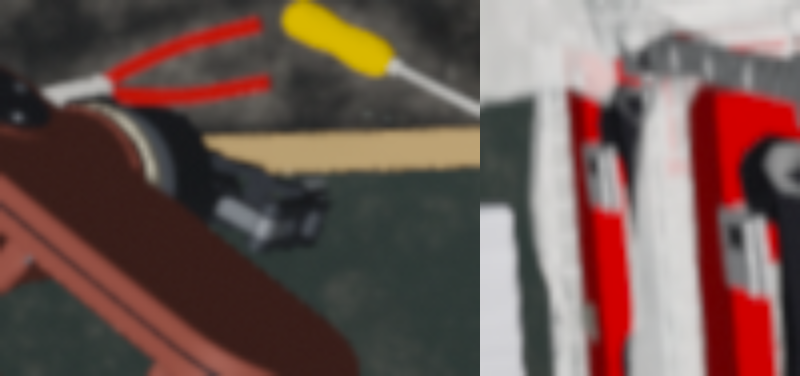

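Geometry checks out: bar middle (.3925,-.209,~.101), hinge (.628,-.185), box yaw about 5.8°. The arm's right side stays roughly 9 cm clear of the red rack. Picking capsule A first.

```bash
cat >> h.py <<'E'
import warnings; warnings.filterwarnings("ignore")
from scipy.spatial.transform import Rotation as Ro
def ori(t,jaw):
    x=np.array(t,float);x/=np.linalg.norm(x);y=np.array(jaw,float);y-=x*(x@y);y/=np.linalg.norm(y)
    return Ro.from_matrix(np.c_[x,y,np.cross(x,y)]).as_euler("xyz")
DY=ori((0,0,-1),(0,1,0))
def st(m):
    s=observe();print(m,"t%.2f"%s["time_s"],np.round(s["eef_pos"],4),np.round(s["ft_force"],1),"op%.4f"%s["opening"])
def save(tag):
    for n in("top","side"):
        im,d=get_image(n);cv2.imwrite(f"pics/{n}_{tag}.png",im[:,:,::-1]);np.savez(f"{n}_{tag}.npz",im=im,d=d)
def pick(x,y,z):
    gripper_to(.062,25);movep((x,y,.11),DY);st("above")
    move_l((x,y,z),feed=.12);st("down");gripper_to(.03,25);st("grip")
    move_l((x,y,.10),feed=.15);st("lift")
def place(x,y,z):
    movep((x,y,.10),DY);st("above well")
    move_l((x,y,z+.008),feed=.12)
    print(move_l((x,y,z),feed=.03,max_force=8));st("placed")
    gripper_to(.056);st("open");move_l((x,y,.11),feed=.2)
E
python3 - <<'E'
from h import *
pick(.5506,.1591,.049)
E
```

```text
above t2.32 [0.5507 0.1599 0.1103] [-0.2  0.1  0.4] op0.0617
down t2.98 [0.5509 0.1594 0.0493] [0.3 0.  0.7] op0.0618
grip t3.31 [0.5517 0.1593 0.0504] [-0.4  0.2  5.3] op0.0386
lift t3.80 [0.5506 0.1591 0.0999] [-0.7 -0.5 -1. ] op0.0382
```

Run:
```python
from h import *
movep((.4916,.3107,.10),DY);st("w")
save("1")
s=cv2.imread("pics/side_1.png");cv2.imwrite("pics/z3.png",cv2.resize(s[95:215,140:270],None,fx=5,fy=5,interpolation=cv2.INTER_CUBIC))
```

```text
w t4.49 [0.4907 0.3105 0.0987] [ 0.2 -0.  -0.8] op0.0385
```

View pics/z3.png

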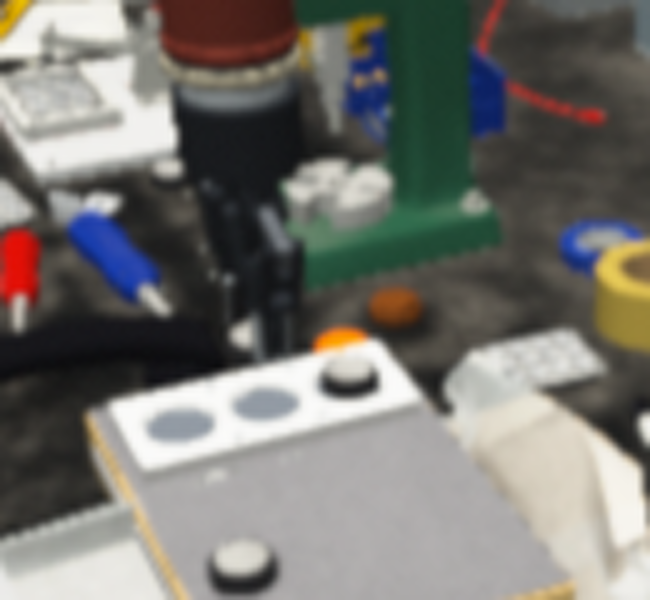

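Run:
```python
from h import *
for n in("side","top"):
    p=proj(n,[(.4907,.3105,.0987)])[0];print(n,p)
    im=cv2.imread(f"pics/{n}_1.png");x,y=p.astype(int);c=im[y-25:y+25,x-32:x+33]
    c=np.clip(255*(c/255.)**.6,0,255).astype(np.uint8)
    cv2.imwrite(f"pics/z4{n}.png",cv2.resize(c,None,fx=8,fy=8,interpolation=cv2.INTER_CUBIC))
a=cv2.imread("pics/z4side.png");b=cv2.imread("pics/z4top.png");cv2.imwrite("pics/z4.png",cv2.resize(np.hstack([a,b]),(800,310)))
```

```text
side [190.75592647 162.97957746]
top [179.22664921 235.71293957]
```

View pics/z4.png

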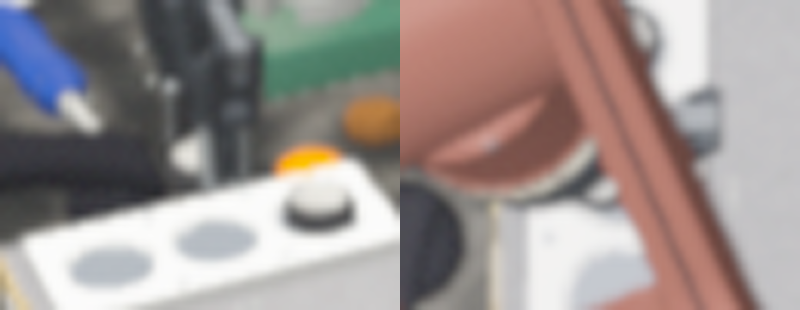

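The pale patch just left of the near finger fits a centred, flat capsule (the finger hides its right part). Placing it.

```bash
python3 - <<'E'
from h import *
place(.4916,.3107,.0585);st("up")
pick(.4207,.1585,.0495)
save("2")
E
python3 - <<'E'
import cv2,numpy as np
t=cv2.imread("pics/top_2.png");s=cv2.imread("pics/side_2.png")
cv2.imwrite("pics/z5.png",np.hstack([cv2.resize(t[195:285,155:255],(400,360)),cv2.resize(s[150:240,150:250],(400,360))]))
E
```

```text
above well t4.84 [0.4921 0.3098 0.1   ] [ 0.7 -0.1  0.6] op0.0380
False
placed t5.69 [0.4916 0.3107 0.0586] [-0.1  0.1 -0.5] op0.0383
open t6.01 [0.4916 0.3107 0.0586] [-0.1  0.9  1. ] op0.0563
up t6.42 [0.4924 0.3111 0.1113] [ 0.   0.2 -0.8] op0.0559
above t7.36 [0.4216 0.1589 0.1105] [0.5 0.8 0.3] op0.0620
down t8.02 [0.4212 0.159  0.0498] [-0.4  0.3 -0.1] op0.0617
grip t8.35 [0.4218 0.1588 0.0507] [-0.6  0.7  6. ] op0.0387
lift t8.83 [0.4208 0.1584 0.0999] [-0.3 -0.4  0.1] op0.0384
```

View pics/z5.png

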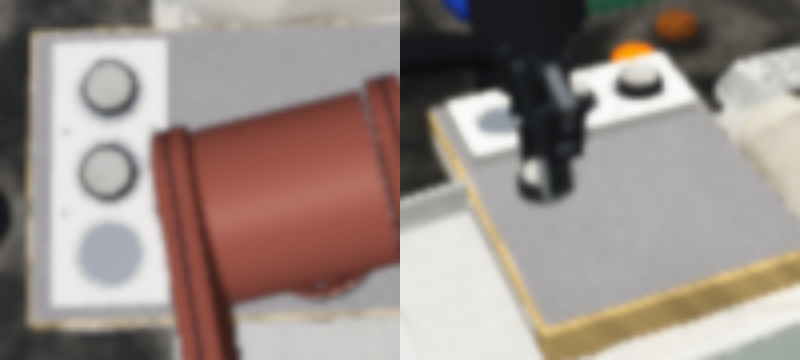

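The mid well is now filled (left image, 108,172) and B is held flat. Placing it in the near well.

```bash
python3 - <<'E'
from h import *
place(.4347,.312,.0585);st("up")
b=np.radians(5.8)
movep((.3925,-.209,.20),ori((0,0,-1),(np.cos(b),np.sin(b),0)));st("handle above")
save("3")
im=np.load("top_3.npz")["im"]
for t in((182,217),(182,238),(182,258)): 
    c,a,bb=blob(im,176,255,t,8);print(c,a,bb,onplane("top",[c],.067))
ds=np.load("side_3.npz");dt=np.load("top_3.npz")
E
python3 - <<'E'
import cv2,numpy as np
t=cv2.imread("pics/top_3.png");s=cv2.imread("pics/side_3.png")
cv2.imwrite("pics/z6.png",np.hstack([cv2.resize(t[200:275,160:210],(333,500),interpolation=cv2.INTER_CUBIC),cv2.resize(s[150:200,160:230],(467,333),interpolation=cv2.INTER_CUBIC)[:500].copy() if 0 else cv2.resize(s[150:200,165:225],(450,500),interpolation=cv2.INTER_CUBIC)]))
E
```

```text
above well t9.60 [0.4337 0.3119 0.0987] [-0.2 -0.4 -0.7] op0.0385
False
placed t10.45 [0.435  0.3121 0.0588] [ 1.4 -0.2  1. ] op0.0382
open t10.77 [0.4346 0.312  0.0584] [ 1.1 -0.7  0.5] op0.0560
up t11.18 [0.4354 0.3124 0.111 ] [-0.3 -0.6 -0.1] op0.0557
handle above t13.09 [ 0.3927 -0.2083  0.1997] [-0.4 -0.2  0.3] op0.0565
[181.50175452 215.8073534 ] 75.140625 [10. 10.] [[0.55091618 0.30853758 0.067     ]]
[181.1228967  237.37027075] 76.609375 [10.     9.625] [[0.49046041 0.31091768 0.067     ]]
[180.97047235 257.92147312] 80.796875 [10.375 10.   ] [[0.43397554 0.31269144 0.067     ]]
```

View pics/z6.png

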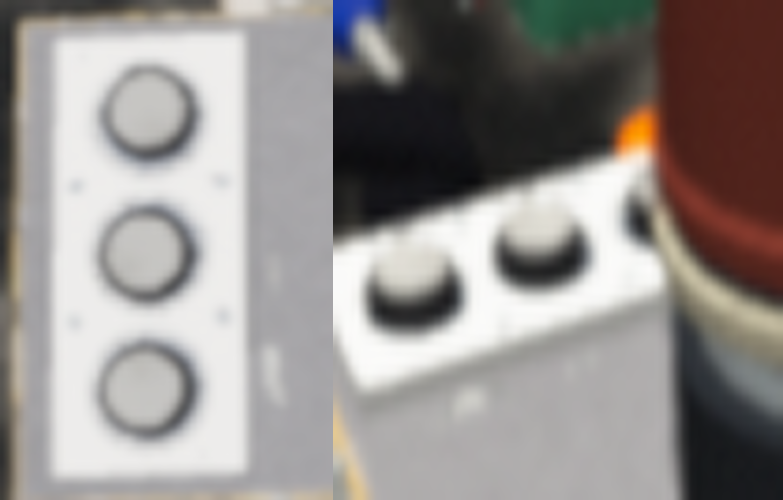

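View pics/side_3.png

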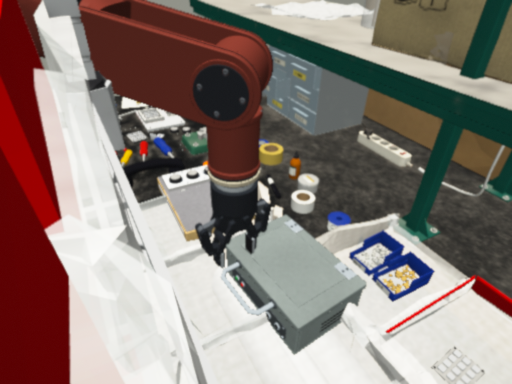

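View pics/top_3.png

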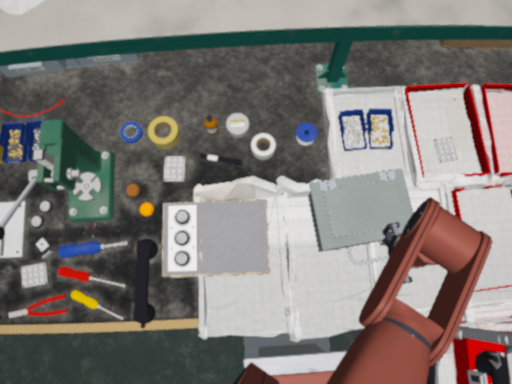

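All three capsules look equally flat and centred in the row: tops at (149,112), (149,253), (148,390) in the zoom. The gripper hangs above the handle, so I'll grasp the bar next.

Run:
```python
from h import *
gripper_to(.034,30);st("pre")
move_l((.3925,-.209,.115),feed=.12)
print(move_l((.3925,-.209,.083),feed=.06,max_force=10));st("down")
gripper_to(.0,30);st("grip")
save("4")
s=cv2.imread("pics/side_4.png");cv2.imwrite("pics/z7.png",cv2.resize(s[185:335,185:335],None,fx=4,fy=4,interpolation=cv2.INTER_CUBIC))
```

```text
pre t13.53 [ 0.3926 -0.2088  0.2   ] [-0.   0.2 -0.3] op0.0336
False
down t15.07 [ 0.3925 -0.2089  0.0828] [-0.4  0.1  0.3] op0.0340
grip t15.41 [ 0.3922 -0.2093  0.0834] [-4.6 -0.4  5.4] op0.0086
```

View pics/z7.png

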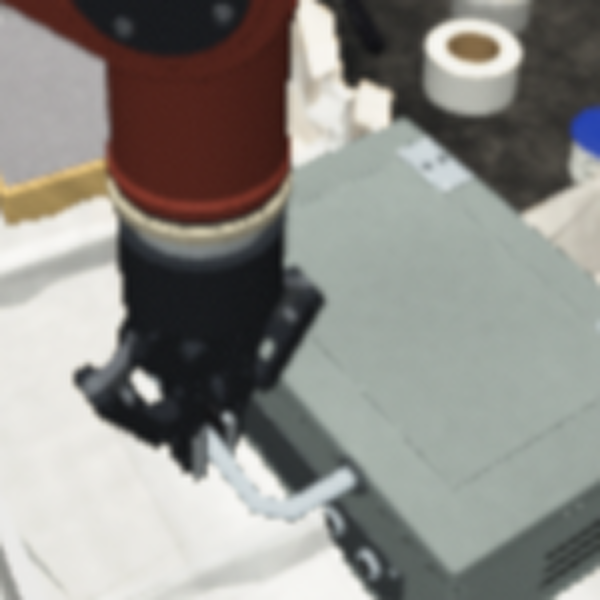

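Bar gripped in the pads at 0.0086 opening. Raising the lid along the hinge arc with the tool kept vertical, watching forces.

```bash
cat >> h.py <<'E'
B=np.radians(5.8)
def arc(deg):
    t=np.radians(deg);x=-.237*np.cos(t)+.010*np.sin(t);z=.237*np.sin(t)+.010*np.cos(t)
    hx,hy=np.array([.3925,-.209])+.237*np.array([np.cos(B),np.sin(B)])
    return np.array([hx+x*np.cos(B),hy+x*np.sin(B),.092+z-.019])
E
python3 - <<'E'
from h import *
for a in (5,10,15,20):
    move_l(arc(a),feed=.08);st(a)
E
```

```text
5 t15.92 [ 0.3939 -0.2091  0.1037] [-3.4 -4.3 -2.2] op0.0090
10 t16.32 [ 0.3972 -0.2087  0.124 ] [-4.1 -3.3 -0.9] op0.0089
15 t16.73 [ 0.4023 -0.2082  0.1439] [-4.7 -4.4 -1.6] op0.0082
20 t17.14 [ 0.409  -0.2075  0.1634] [-6.9 -3.5  0.2] op0.0084
```

Run:
```python
from h import *
for a in (26,32,38,44):
    move_l(arc(a),feed=.08);st(a)
save("5")
s=cv2.imread("pics/side_5.png");cv2.imwrite("pics/z8.png",cv2.resize(s[120:340,150:380],None,fx=2.6,fy=2.6,interpolation=cv2.INTER_CUBIC))
```

```text
26 t17.60 [ 0.4192 -0.2064  0.1859] [-9.2 -4.   1.4] op0.0085
32 t18.06 [ 0.4317 -0.2051  0.2074] [-12.8  -2.9   5.7] op0.0088
38 t18.52 [ 0.4465 -0.2036  0.2278] [-15.5  -0.9  10. ] op0.0089
44 t18.98 [ 0.4636 -0.2019  0.2469] [-17.6   0.2  15. ] op0.0090
```

View pics/z8.png

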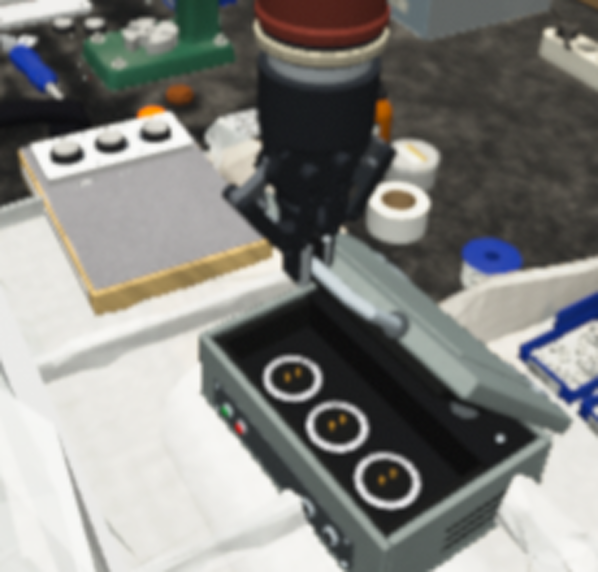

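The lid rises with the handle in the fingers. A radial push of about 22 N is building up, so my path is slightly short of the true radius; I'll ease it outward and continue.

Run:
```python
from h import *
def rad(a):
    t=np.radians(a);return np.array([-np.cos(t)*np.cos(B),-np.cos(t)*np.sin(B),np.sin(t)])
off=0.
for a in (44,44,48,52,56,60,60,60):
    f=observe()["ft_force"]@rad(a)
    off+=np.clip(f*.00008,-.0015,.0015)
    move_l(arc(a)+off*rad(a),feed=.06);st(a);print("  radial before",round(f,1),"off",round(off,4))
hold(.3);st("end")
save("6")
s=cv2.imread("pics/side_6.png");cv2.imwrite("pics/z9.png",cv2.resize(s[120:340,150:380],None,fx=2.6,fy=2.6,interpolation=cv2.INTER_CUBIC))
```

```text
44 t19.32 [ 0.4633 -0.2019  0.2467] [-9.  -1.4  6.1] op0.0087
  radial before 21.7 off 0.0015
44 t19.57 [ 0.4634 -0.2019  0.2468] [-6.  -1.9  2.3] op0.0088
  radial before 10.8 off 0.0024
48 t20.00 [ 0.4758 -0.2006  0.2585] [-6.7 -1.1  5.1] op0.0086
  radial before 5.9 off 0.0028
52 t20.43 [ 0.4886 -0.1992  0.2689] [-6.4 -0.3  5.6] op0.0090
  radial before 8.2 off 0.0035
56 t20.87 [ 0.5021 -0.1978  0.2785] [-5.3  0.3  4.9] op0.0088
  radial before 8.2 off 0.0041
60 t21.30 [ 0.5164 -0.1963  0.2872] [-3.3 -0.   5.3] op0.0088
  radial before 6.9 off 0.0047
60 t21.55 [ 0.5162 -0.1964  0.2871] [-1.9 -1.   1. ] op0.0089
  radial before 6.2 off 0.0052
60 t21.80 [ 0.5162 -0.1963  0.2872] [-0.9 -0.7 -3.1] op0.0085
  radial before 1.8 off 0.0053
end t22.10 [ 0.5164 -0.1963  0.2873] [ 1.  -1.6 -4.7] op0.0086
```

View pics/z9.png

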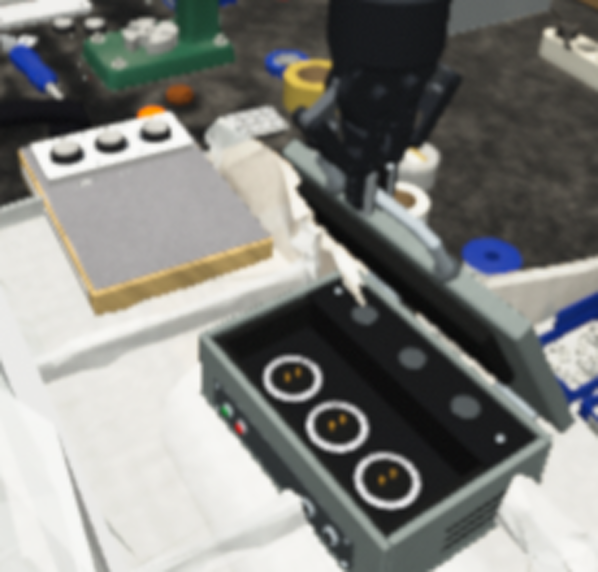

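View pics/top_6.png

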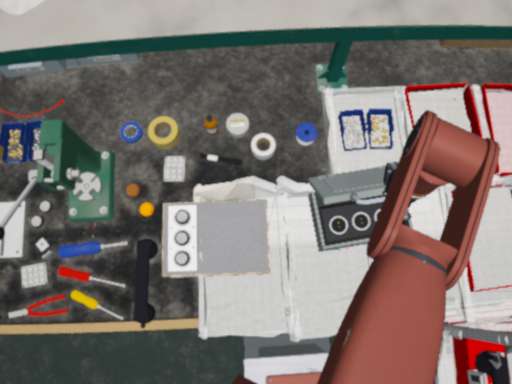

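Run:
```python
from h import *
np.set_printoptions(precision=4,suppress=True)
z=np.load("side_6.npz");im=z["im"];d=z["d"];s=2.6;o=np.array([150,120])
def plane(poly,nm):
    m=np.zeros(d.shape,np.uint8);cv2.fillPoly(m,[np.round(np.array(poly)/s+o).astype(np.int32)],1)
    ys,xs=np.nonzero((m>0)&(d>0));P=depthpts("side",d,np.c_[xs,ys])
    for _ in range(5):
        c=P.mean(0);n=np.linalg.svd(P-c,full_matrices=False)[2][2];r=(P-c)@n;k=np.abs(r)<max(2*np.median(np.abs(r))*1.5,.001);P=P[k]
    n*=np.sign(n[2]) or 1
    f=np.array([np.cos(B),np.sin(B),0])
    print(nm,len(P),"c",c,"n",n,"rms",r.std(),"angle from z about hinge",np.degrees(np.arctan2(n@f,n[2])))
plane([(335,215),(350,225),(480,330),(500,360),(480,350),(360,250)],"inner face")
plane([(395,300),(440,330),(480,365),(500,385),(420,330)],"inner2")
# bar: blueish mask
y0,x0=120,150;c=im[y0:340,x0:380].astype(int)
f=cv2.resize(c.astype(np.uint8),None,fx=2.6,fy=2.6,interpolation=cv2.INTER_CUBIC).astype(int)
m=((f[...,2]-f[...,0]>5)&(f.mean(2)>140)).astype(np.uint8)
ys,xs=np.nonzero(m);k=(xs>375)&(xs<425)&(ys>185)&(ys<250);Q=np.c_[xs,ys][k]
vx,vy,a,b=cv2.fitLine(Q.astype(np.float32),cv2.DIST_HUBER,0,.01,.01).ravel();print("bar mask",k.sum(),vx,vy,a,b)
p=(np.array([a,b])+.5)/s-.5+o
O,D=rays("side",[p]);D=D[0];H=np.array([.628,-.185,.092]);F=np.array([np.cos(B),np.sin(B)])
from scipy.optimize import brentq
def g(t):
    q=O+t*D;return np.hypot((q-H)[:2]@F,q[2]-.092)-.2372
ts=np.linspace(.4,1.6,400);v=[g(t) for t in ts]
for i in range(399):
    if v[i]*v[i+1]<0:
        t=brentq(g,ts[i],ts[i+1]);q=O+t*D;print("bar pt",q,"angle",np.degrees(np.arctan2(q[2]-.092,-(q-H)[:2]@F))-np.degrees(np.arctan2(.01,.237)))
e=observe()["eef_pos"]+[0,0,.019];print("from tcp",np.degrees(np.arctan2(e[2]-.092,-(e-H)[:2]@F))-2.41, np.hypot(e[2]-.092,(e-H)[:2]@F))
v=cv2.imread("pics/z9.png");cv2.imwrite("pics/z10.png",cv2.resize(v[120:400,270:580],None,fx=2,fy=2))
```

```text
inner face 452 c [ 0.5399 -0.2359  0.2284] n [0.9703 0.102  0.2194] rms 0.002324935470416174 angle from z about hinge 77.32505457214208
inner2 132 c [ 0.6207 -0.1979  0.0997] n [0.7792 0.098  0.6191] rms 0.0011945933580736472 angle from z about hinge 51.744583179766465
bar mask 857 0.7315403 0.6817982 400.65756 215.5631
bar pt [ 0.5189 -0.2323  0.3004] angle 59.05689244942361
bar pt [ 0.8019  0.1092 -0.0311] angle -151.15729848486885
from tcp 59.9562445457189 0.24188355359350625
```

View pics/z10.png

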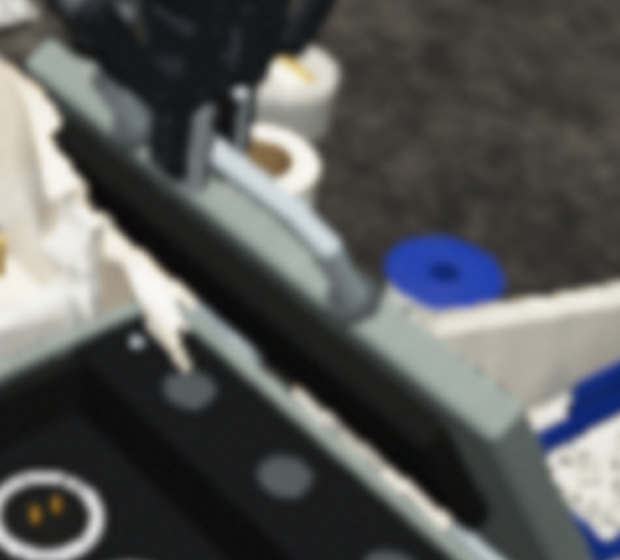

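Side-view bar angle is about 59°, TCP-based about 60°; the depth planes picked mixed surfaces and aren't usable. One more cross-check: triangulating the lid's left front corner.

Run:
```python
import cv2,numpy as np
t=cv2.imread("pics/top_6.png");s=cv2.imread("pics/side_6.png")
a=cv2.resize(t[155:205,300:350],(400,400),interpolation=cv2.INTER_CUBIC);b=cv2.resize(s[165:215,250:300],(400,400),interpolation=cv2.INTER_CUBIC)
cv2.imwrite("pics/z11.png",np.hstack([a,b]))
```

```text
(no output)
```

View pics/z11.png

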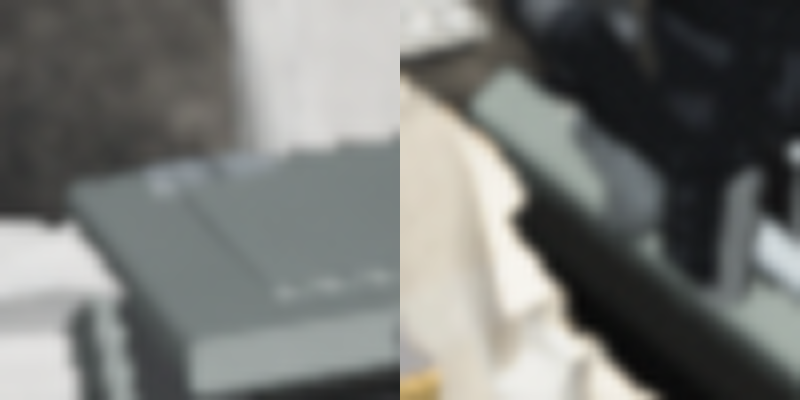

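Run:
```python
from h import *
np.set_printoptions(precision=4,suppress=True)
H=np.array([.628,-.185,.092]);F=np.array([np.cos(B),np.sin(B)])
for nm,a,b,h in(("outer",(323.0,197.0),(263.3,173.3),.018),("inner",(323.0,203.6),(258.9,177.6),0)):
    P,e=tri(a,b);r=P-H;print(nm,P,e,"angle",np.degrees(np.arctan2(r[2],-r[:2]@F)-np.arctan2(h,.187)),"R",np.hypot(r[2],r[:2]@F))
st("now")
```

```text
outer [ 0.5384 -0.0578  0.2565] 0.00012931223677591127 angle 59.64102210488944 R 0.18135029696173563
inner [ 0.5256 -0.0581  0.2487] 0.002872462434776423 angle 60.393311210964704 R 0.18022545306066035
now t22.20 [ 0.5164 -0.1963  0.2873] [ 0.1 -1.7 -6.1] op0.0085
```

Run:
```python
from h import *
t=np.radians(60.6);rad=np.array([-np.cos(t)*np.cos(B),-np.cos(t)*np.sin(B),np.sin(t)])
move_l(arc(60.6)+.0053*rad,feed=.02);hold(.5);st("a");save("7")
im=np.load("top_7.npz")["im"]
for q in((182,217),(182,238),(182,258)):
    c,a,bb=blob(im,176,255,q,8);print(onplane("top",[c],.067)[0].round(4),bb)
hold(.5);st("b");print(np.abs(observe()["joint_velocities"]).max())
s=cv2.imread("pics/side_7.png");cv2.imwrite("pics/z12.png",cv2.resize(s[120:340,150:380],None,fx=2.6,fy=2.6,interpolation=cv2.INTER_CUBIC))
```

```text
a t22.98 [ 0.5186 -0.1961  0.2885] [  4.7  -1.8 -10.5] op0.0084
[0.5509 0.3085 0.067 ] [10.     9.875]
[0.4904 0.3109 0.067 ] [10.     9.625]
[0.434  0.3127 0.067 ] [10.375 10.   ]
b t23.57 [ 0.5187 -0.1961  0.2888] [  5.7  -1.4 -12.9] op0.0084
0.001113679122417387
```

View pics/z12.png

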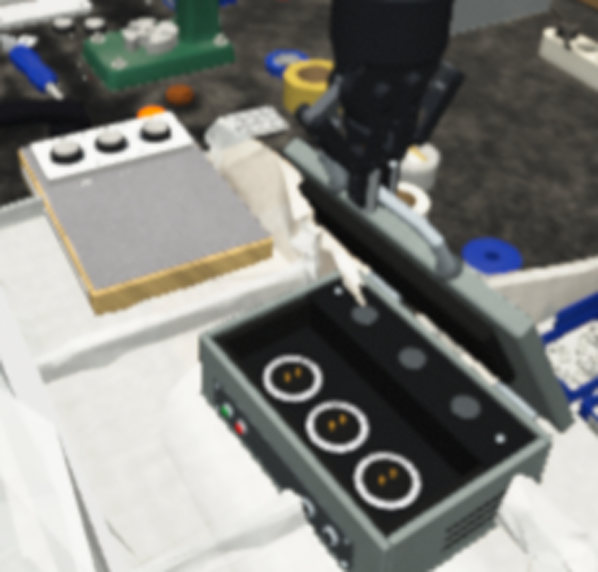

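Run:
```python
from h import *
t=np.radians(60.6);rad=np.array([-np.cos(t)*np.cos(B),-np.cos(t)*np.sin(B),np.sin(t)])
move_l(arc(60.6)+.0042*rad,feed=.02);gripper_to(0.,45);hold(.6);st("a");hold(.5);st("b")
from scipy.spatial.transform import Rotation
save("8")
im=np.load("side_8.npz")["im"];f=cv2.resize(im[120:340,150:380],None,fx=2.6,fy=2.6,interpolation=cv2.INTER_CUBIC).astype(int)
m=((f[...,2]-f[...,0]>5)&(f.mean(2)>140));ys,xs=np.nonzero(m);k=(xs>380)&(xs<428)&(ys>185)&(ys<250)
vx,vy,a,b=cv2.fitLine(np.c_[xs,ys][k].astype(np.float32),cv2.DIST_HUBER,0,.01,.01).ravel()
O,D=rays("side",[(np.array([a,b])+.5)/2.6-.5+[150,120]]);D=D[0];H=np.array([.628,-.185,.092]);F=np.array([np.cos(B),np.sin(B)])
e=observe()["eef_pos"];u=((e[:2]-O[:2])@F)/(D[:2]@F);q=O+u*D;r=q-H
print("bar",q.round(4),"angle",np.degrees(np.arctan2(r[2],-r[:2]@F))-2.41)
```

```text
a t24.64 [ 0.5191 -0.1961  0.2888] [-3.8  2.7  3.7] op0.0078
b t25.14 [ 0.5191 -0.1961  0.2888] [-4.3  2.3  4.6] op0.0079
bar [ 0.5227 -0.2312  0.3005] angle 59.89106909954447
```

Forces are low and steady, the bar is in the pads, and the angle measures about 60°. Handing in.

Run:
```python
from h import *
st("final");job_done()
```

```text
final t25.24 [ 0.5191 -0.1961  0.2888] [-4.6  3.2  5.4] op0.0086
the job is handed in; nothing more can be done
```

Both capsules are in the two empty wells. The lid is held open at about 60° with the bow handle in the fingers, and I handed the job in at 25.2 s.

- **Capsules:** The capsule farther from the robot went into the middle well and the nearer one into the near well. My last views show all three tops alike and in line (top view: x .434, .490, .551), looking flat. I did not measure the new capsules' heights or tilt directly.
- **Lid angle:** The last check, from the bar seen in the side camera, gave 59.9°. Before a final raise of about half a degree, the other checks were:
  - Bar in the side camera: 59.1°
  - Lid corners: 59.6° and 60.4°
  - Gripper position: 60.0°
- **Hold:** The arm was steady and the bar was still in the fingers (opening about 8–9 mm, grip set to 45 N). The largest force I saw was about 23 N, and it was about 8 N at the end.

**Checks that disagreed:** Angles from fitting planes to the depth image (77° and 52°) mixed surfaces, so I did not use them. I had to ease the lifting path outward by 4–5 mm, and the lid corners measured about 6 mm too close to the hinge. Either the bar rolled a little in the pads or my hinge position is off by a few millimetres. If it is the hinge, the true angle could be 1–2° lower.

The other things on the bench looked unmoved in the overhead view taken with the lid up.

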